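# Clamp a jar in the cam clamp with one finger

## Robot

A 6-joint arm with a two-finger parallel gripper is mounted at the origin on a cart in front of the work surface, level with it; the furniture and walls round the work are solid. World frame = base frame: x ahead of the robot, y to its left, z up, the work surface at z = 0. Lengths are in m, angles in rad, forces in N, time in s.
With the tool pointing down it reaches from about 0.3 to 0.775 m from the base axis. Payload 14.6 kg.
Tool frame: the origin (TCP) lies midway between the tips of the shut fingers; the grasp point (between the pads) lies 19 mm behind it (ctrl.grip_depth is the z of the grasp point in the tool frame, in m); z points along the fingers, y is the line along which they close (so a half turn about z gives the same grasp; the last joint's range is limited). The gripper opens to 94 mm and grips with 3 to 60 N. Pads are 16 mm wide; open, the fingers measure 119 mm over their backs; the gripper's body (75 mm by 177 mm) begins 78 mm behind the grasp point.
Start: joints at [1.196, 0.3, 1.521, -0, 1.321, -0.067], TCP at [0.167, 0.524, 0.205] pointing down, gripper open.
Joint ranges: [-3.03, 3.03], [-0.79, 2.21], [0.23, 2.52], [-1.04, 4.18], [0, 3.07], [-2.55, 2.55]. Speed limits (rad/s): [2.22, 2.22, 2.57, 3.14, 3.14, 3.14].

## Interface

Orientations are given as [roll, pitch, yaw] about the fixed x, y, z axes, in that order (R = Rz(yaw) Ry(pitch) Rx(roll)).
In Python, from station import ctrl gives the robot as it stands. The module is installed in compiled form; this text tells all that it offers.
- The arm moves only by the tool carry_out, never from a script. Its argument "commands" is a list of rows, each a list of 3 entries, a list of its own where there are three numbers: the closure, from 0 (fully open) to 1 (shut), then the shift along the tool's x, y, z in mm, then the turn, a rotation vector about the tool's x, y, z in rad. In form: [[gripper, [tx, ty, tz], [wx, wy, wz]], ...]. A call has 1 to 10 rows; each row shifts and turns the commanded pose from where the row before left it, along the tool's axes as they then stand; what a row does not reach is not made up. A row lasts 1/8 s, in which the tool goes at most 62.5 mm and 10.7 degrees, less where a joint would pass 70% of its speed; a pose out of reach is approached as far as the arm can. A call with a gripper value outside its range is refused whole. The fingers move at their own pace and stop on an object; "squeeze" is the grip in N (left out, the last holds). Time passes only in rows, so rows that do not move let the fingers close. It gives the time, the measured TCP pose, the force, the opening and the grip force at its end, in the units of the state.
- ctrl.get_obs(): the state, without advancing time (a new reading comes with each control period).
- ctrl.camera(name): name is "side" or "top"; returns a dict with "img" (384x512x3 uint8, blue, green, red), "camera_matrix" (3x3 intrinsics, pixels), "k1" (the pictures are not rectified: a ray, as slopes to the right and down, at radius r is drawn at 1 + k1 r^2 times it, then the intrinsics apply), "rvec" (rotation vector, rad) and "tvec" (3), from world to camera coordinates, as OpenCV has them. Camera axes: x right, y down, z forward; pixel columns grow to the right and rows downward; lengths in m; the calibration is good to about 2 mm. A picture is of the moment at which its call begins. There is no depth.
- ctrl.hand_in(): hands the job in; it is judged then, once.
Trained networks look in the newest picture that a camera, given by its name, has taken for a name from the list of things; names that differ only in an ending like _2 or _b are one class to them, and where a whole thing is asked for, a point or a joint stands for the part that bears it (a point fixed in the world has none). Each returns a list of dicts, best first, with "score" (0 to 1); they miss things now and then, are a little off and sometimes report something else, mostly with a low value. They report only what shows in the picture. A call takes as long as a camera call. They do not tell look-alikes from the thing itself.
- ctrl.outline_of(thing, camera): "region" (384x512 bool, what is visible of it).
- ctrl.place_of(thing, camera): "at" ([x, y, z] in m, in world coordinates, good to about 4 mm: a listed point, or the origin of a listed thing).
The state is a dict: "time_s": time; "qpos": joint angles; "joint_vel": joint speeds; "tau": joint torques, N m; "ee_pos": TCP position; "eef_rot": TCP orientation; "force": force on the tool from outside, world axes, zero at the start; "moment": the same for the moment, N m; "grip_width": finger opening in m; "grip_force": force on a finger pad.
Only numpy, scipy, OpenCV 4.12 (cv2) and the standard library are available. Lean on these libraries where they do the work, as an engineer would, in place of code of your own. Each camera call takes 0.05 s, during which the arm holds its last target. There are 200 camera calls.

## Task

Get the small jar with the red lid ready for opening: with a fingertip push it, standing, along the white board of the jar clamp until it rests against the end stop, then push the clamp's red lever round clockwise with one finger as far as it will go, so that the rubber foot holds the jar firmly against the fence. Only push: do not lift anything or take the jar or the lever between the fingers, do not tip the jar over, and leave the things round the clamp where they are.

Things in the scene. Friction and masses are not known exactly. Their poses are not given: they have to be found in the camera images.
- jar_clamp: Jar clamp, screwed down: white plastic board 230 (its x) x 262 (its y) mm, top 16 mm above the table. Origin: centre of its underside, at table height; x runs along the jar's lane to the end stop (roughly away from the robot), y left to the fence, z up. Blue clamp housing at x 5 to 55, y -85 to -25 mm, 51 tall; its foot points to +y. The lane between foot and fence is open at its -x end
- seat (a point): Where the centre of the red jar's underside belongs, against both end stop and fence: on the board's top (z = 16 mm), x = 30, y = 80 mm in the clamp's frame; same axes. The fence's rubber face lies 30 mm from it to +y (fence from x = -70 to 80 mm, 62 mm tall above the table), the end stop's rubber face 30 mm to +x (from y = 62 to 104 mm, 49 mm tall above the table)
- red_jar: Closed glass jar with a red lid, loose, 60 mm wide, 86 mm tall (the lid 54 mm wide, from 70 mm up), 0.24 kg. Origin: centre of its underside. It stands upright on the board in the lane, some 75 to 105 mm short of its seat
- pressure_foot: Rubber-faced sprung foot, 44 mm wide along the lane, 20 to 60 mm above the table, opposite the seat. Lever at 0: its face is 82 mm from the fence; it comes nearer as the lever closes evenly, meets a jar at the fence at about 1.26 rad, then yields on its spring: 4 N at first, 10 N at the end. Origin: on its axis, 23 mm behind the face; axes as the clamp's
- clamp_lever (a joint): Lever angle, rad: 0 open, 1.6 closed (hard stop); grows clockwise from above. Starts at 0 to 0.4, stays where left, takes about 3 to 5 N at the grip. The arm points, about z from the clamp's x towards its y, at -50 degrees when 0 and -141.7 degrees when 1.6. By an even cam it drives the foot 28 mm in all
- lever_pivot (a point): On the lever's upright axis, at the top face of its flat arm, 61 mm above the table; x = 30, y = -55 mm in the clamp's frame
- lever_grip (a point): On the centre line of the lever's red round grip, 90 mm from the pivot axis, 59 mm above the table. The grip is 19 mm thick, horizontal, and reaches from 49 to 121 mm from the pivot. Its x axis points outward along the arm, z up, so the lever closes towards its -y; below the grip there is nothing but the board or table
- yellow_jar: Taller closed jar with a yellow lid, 70 mm wide, 118 mm tall, standing to the left of the clamp; leave it. Origin: centre of its underside
- lime: Green lime, 57 x 46 x 45 mm, lying to the left of the clamp near the robot; leave it. Origin: centre of its underside
- loose_lid: Loose yellow jar lid, 60 mm wide, 21 mm tall, lying beyond the clamp; leave it. Origin: centre of its underside
- teaspoon: Teaspoon with a green handle, 139 x 28 x 14 mm, lying to the right of the clamp; leave it. Origin: centre of its underside
Not all that is in view belongs to the job. There is more than one size of the red_jar; the one meant has the size given above.

How it is judged:
On the way:
1. the red-lidded jar stands against the end stop (within 8 mm) while the lever is still open (x of red_jar in the frame of seat above -0.008 m and value of joint clamp_lever below 0.8 rad), for 0.2 s.
At the end, for the whole second after the job is handed in: The red-lidded jar stands upright (within 0.1 rad) on the board at its seat: within 8 mm of the end stop and 6 mm of the fence; the lever is round to its stop (above 1.45 rad), and the rubber foot presses the jar with more than 5 N (x of red_jar in the frame of seat between -0.008 and 0.006 m and y of red_jar in the frame of seat between -0.006 and 0.006 m and z of red_jar in the frame of seat between -0.005 and 0.006 m and angle between red_jar's own z axis and vertical below 0.1 rad and value of joint clamp_lever above 1.45 rad and contact force between pressure_foot and red_jar above 5 N and linear speed of red_jar below 0.01 m/s); the robot touches nothing.
It fails at once if the red-lidded jar is lifted more than 12 mm off the board (z of red_jar in the frame of seat above 0.012 m).
It fails at once if the red-lidded jar is tipped by more than 0.4 rad (angle between red_jar's own z axis and vertical above 0.4 rad).
It fails at once if the red-lidded jar is taken between the fingers (the grasp point is inside it) (horizontal distance between the grasp point and red_jar below 0.02 m and height (world z) of the grasp point below 0.095 m).
It fails at once if the lever's grip is taken between the fingers (the grasp point is inside it) (y of the grasp point in the frame of lever_grip between -0.006 and 0.006 m and z of the grasp point in the frame of lever_grip between -0.015 and 0.015 m and x of the grasp point in the frame of lever_grip between -0.04 and 0.03 m).
It fails at once if a thing beside the clamp is moved by more than 30 mm (distance of any of yellow_jar, lime, loose_lid, teaspoon from where it was at the start of the episode above 0.03 m).
It also fails if it takes over 58 s, if anything falls off the work surface, if the arm or the gripper's body presses on something with over 40 N, if the wrist force passes 120 N, or if a joint passes its speed limit or range.

## Working session

There is one attempt and no reset: what is moved stays moved. The work goes in short steps, Python scripts to look and compute and a tool call to move; the robot and the scene stay as the last step left them, time stands still between calls to the robot, and variables do not carry over. Pictures are saved under pics/ and viewed, at most 10 in all, crops included, and the job is handed in when it is done.

Besides the shell and the picture viewer there is one more tool, called after "Request:" by a JSON object that holds its "op" and its "data", one argument or row to a line. carry_out: Moves the arm, as the interface text tells. Its arguments: {"type":"object","properties":{"commands":{"type":"array","items":{"type":"array"}},"squeeze":{"type":"number"}},"required":["commands"]}

```bash
mkdir -p pics; python3 - <<'E'
from station import ctrl
import cv2,numpy as np
for c in("top","side"):
    d=ctrl.camera(c); cv2.imwrite(f"pics/{c}0.png",d["img"])
    print(c,d["k1"],(-cv2.Rodrigues(d["rvec"])[0].T@np.array(d["tvec"]).reshape(3)).round(3))
    for t in("jar_clamp","seat","red_jar","pressure_foot","lever_pivot","lever_grip","yellow_jar","lime","loose_lid","teaspoon"):
        try: print(t,[(np.round(r["at"],3).tolist(),round(r["score"],2)) for r in ctrl.place_of(t,c)][:4])
        except Exception as e: print(t,e)
o=ctrl.get_obs();print(o["time_s"],o["ee_pos"],o["eef_rot"],o["grip_width"],ctrl.grip_depth)
E
```

```text
top 0.04291621890086898 [0.466 0.043 0.949]
jar_clamp [([0.522, -0.031, -0.0], 0.61)]
seat [([0.562, 0.044, 0.016], 0.86)]
red_jar [([0.339, 0.082, 0.002], 0.81), ([0.418, 0.327, -0.0], 0.72), ([0.471, 0.046, 0.015], 0.68)]
pressure_foot [([0.548, -0.029, 0.04], 0.63)]
lever_pivot [([0.544, -0.089, 0.06], 0.69)]
lever_grip [([0.593, -0.17, 0.057], 0.75), ([0.582, 0.199, 0.001], 0.75), ([0.518, -0.221, 0.001], 0.24)]
yellow_jar [([0.579, 0.195, -0.001], 0.56)]
lime [([0.423, 0.202, -0.001], 0.81)]
loose_lid [([0.698, -0.02, -0.001], 0.56)]
teaspoon [([0.518, -0.222, 0.005], 0.92)]
side -0.03723067893180892 [ 0.227 -0.642  0.526]
jar_clamp [([0.522, -0.031, -0.002], 0.81)]
seat [([0.561, 0.044, 0.014], 0.56)]
red_jar [([0.41, 0.324, 0.003], 0.98), ([0.472, 0.046, 0.017], 0.7), ([0.339, 0.082, -0.003], 0.67)]
pressure_foot [([0.551, -0.036, 0.037], 0.53)]
lever_pivot [([0.55, -0.09, 0.061], 0.7), ([0.594, -0.17, 0.063], 0.67)]
lever_grip [([0.591, -0.169, 0.061], 0.87)]
yellow_jar []
lime [([0.418, 0.206, 0.003], 0.66)]
loose_lid [([0.7, -0.015, -0.002], 0.76), ([0.52, -0.032, -0.0], 0.43)]
teaspoon [([0.52, -0.219, -0.004], 0.9), ([0.547, -0.089, 0.059], 0.45)]
1.1 [0.16662268 0.52413365 0.20545774] [-3.14158322e+00  2.87751666e-05  2.83382101e+00] 0.09369301652720628 -0.0188
```

View pics/top0.png

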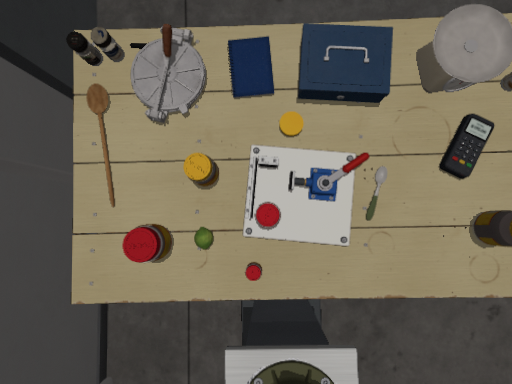

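View pics/side0.png

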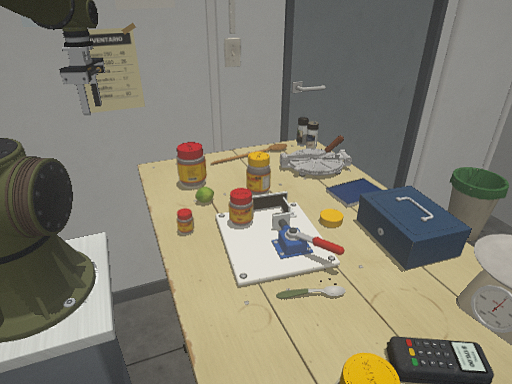

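The top picture shows three red-lidded jars: a big one at (143,244), a tiny one at (253,271), and one standing on the white board in the lane at (267,215). The one on the board fits the description. The lever grip is at (355,162) and the foot at (292,181). Next I'll do a close crop and fit the board.

```bash
cat > h.py <<'E'
from station import ctrl
import cv2,numpy as np
def ray(d,uv,z):
    K=d["camera_matrix"];R=cv2.Rodrigues(d["rvec"])[0];t=np.array(d["tvec"]).reshape(3)
    p=cv2.undistortPoints(np.float64(uv).reshape(-1,1,2),K,np.array([d["k1"],0,0,0.]))[:,0]
    v=np.c_[p,np.ones(len(p))]@R; c=-R.T@t
    return c+v*((z-c[2])/v[:,2])[:,None]
def proj(d,P):
    return cv2.projectPoints(np.float64(P).reshape(-1,1,3),d["rvec"],d["tvec"],d["camera_matrix"],np.array([d["k1"],0,0,0.]))[0][:,0]
E
python3 - <<'E'
from h import *
d=ctrl.camera("top");im=d["img"]
m=max(ctrl.outline_of("jar_clamp","top"),key=lambda r:r["score"])["region"]
ys,xs=np.nonzero(m);P=ray(d,np.c_[xs,ys],.016)[:,:2]
print("fit",cv2.minAreaRect(P.astype(np.float32)))
for r in ctrl.outline_of("red_jar","top"):
    ys,xs=np.nonzero(r["region"]);print(r["score"],xs.mean(),ys.mean(),len(xs))
# red lid of board jar
hsv=cv2.cvtColor(im,cv2.COLOR_BGR2HSV);red=((hsv[...,0]<8)|(hsv[...,0]>172))&(hsv[...,1]>170)&(hsv[...,2]>80)
n,l,s,c=cv2.connectedComponentsWithStats(red.astype(np.uint8))
for i in range(1,n):
    if s[i,4]>40:
        ys,xs=np.nonzero(l==i);Q=ray(d,np.c_[xs,ys],.102)[:,:2];print(c[i].round(1),cv2.minEnclosingCircle(Q.astype(np.float32)),s[i])
cv2.imwrite("pics/crop.png",cv2.resize(im[130:290,220:410],None,fx=4,fy=3.75,interpolation=2))
E
```

```text
fit ((0.5204365253448486, -0.04798407852649689), (0.296407014131546, 0.2358921319246292), 83.66975402832031)
0.87 267.582 215.348 500
0.81 146.90737116764515 243.26810176125244 1533
0.6 253.2936170212766 271.40425531914894 235
[355.5 162.1] ((0.5846285820007324, -0.15376248955726624), 0.03265818580985069) [343 153  26  19 197]
[267.4 214.5] ((0.47281304001808167, 0.046097684651613235), 0.02524447813630104) [257 204  22  22 397]
[139.7 244.6] ((0.41340047121047974, 0.33205389976501465), 0.038655836135149) [123 227  34  35 925]
[252.8 272.2] ((0.34681642055511475, 0.08137162029743195), 0.016501102596521378) [246 265  15  15 177]
```

View pics/crop.png

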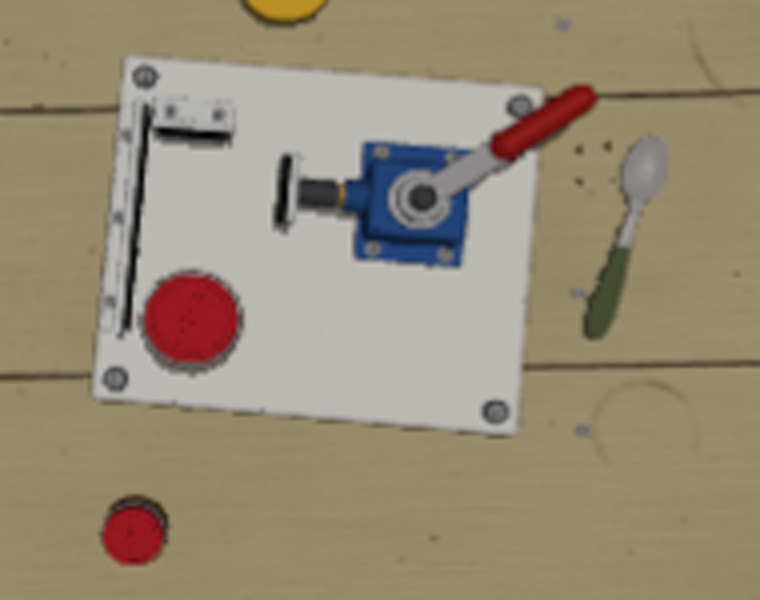

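The crop shows the chosen jar (lid about 50–54 mm, which matches) at crop (191,318), free in the lane. The stop is at (192,132), the fence face runs (148,110)–(125,330), and the board corners are at (125,57), (543,92), (517,436) and (93,400).

```bash
python3 - <<'E'
from h import *
d=ctrl.camera("top")
g=np.array([[125,57],[543,92],[517,436],[93,400]],float)
uv=np.c_[220+g[:,0]/4-.4,130+g[:,1]/3.75-.4]
W=ray(d,uv,.016)[:,:2]
B=np.array([[.115,.131],[.115,-.131],[-.115,-.131],[-.115,.131]])
# add network points: pivot, grip excluded, seat
B=np.r_[B,[[.03,.08],[.03,-.055]]];W=np.r_[W,[[.5615,.044],[.5465,-.0895]]]
bc,wc=B.mean(0),W.mean(0);H=(B-bc).T@(W-wc);a=np.arctan2(H[0,1]-H[1,0],H[0,0]+H[1,1])
R=np.array([[np.cos(a),-np.sin(a)],[np.sin(a),np.cos(a)]]);t=wc-R@bc
print("yaw",a,"org",t,"res mm",((B@R.T+t-W)*1000).round(1).tolist())
np.savez("clamp.npz",R=R,t=t,a=a)
f=lambda p:(R@np.array(p)+t).round(4)
for n,p in dict(seat=(.03,.08),pivot=(.03,-.055)).items():print(n,f(p))
print("jar in clamp",R.T@(np.array([.4725,.046])-t))
g=R.T@(np.array([.592,-.1695])-t)-[.03,-.055];print("grip",np.hypot(*g),np.degrees(np.arctan2(g[1],g[0])))
E
```

```text
yaw -0.11179141718768196 org [ 0.52107752 -0.03270043] res mm [[1.8, 1.4], [3.3, -1.5], [-1.3, -0.8], [-0.4, 2.7], [-1.7, -0.5], [-1.7, -1.2]]
seat [0.5598 0.0435]
pivot [ 0.5448 -0.0907]
jar in clamp [-0.05705401  0.07278992]
grip 0.09187472575392512 -52.64828569497347
```

Request:
{"op": "carry_out", "data": {
  "commands": [
    [1,[0,0,0],[0,0,-0.154]],
    [1,[0,0,0],[0,0,-0.154]],
    [1,[0,0,0],[0,0,0]],
    [1,[0,0,0],[0,0,0]]
  ]
}}

```text
time_s: 1.8
ee_pos: [0.1666, 0.5241, 0.2054]
eef_rot: [-3.142, -0.0, 3.138]
force: [-0.0, -0.4, -0.1]
grip_width: 0.0573
grip_force: 0.0
```

Request:
{"op": "carry_out", "data": {
  "commands": [
    [1,[-24,-48,0],[0,0,0]],
    [1,[-24,-48,0],[0,0,0]],
    [1,[-24,-48,0],[0,0,0]],
    [1,[-24,-48,0],[0,0,0]],
    [1,[-24,-48,0],[0,0,0]],
    [1,[-24,-48,0],[0,0,0]],
    [1,[-24,-48,0],[0,0,0]],
    [1,[-24,-48,0],[0,0,0]],
    [1,[-24,-48,0],[0,0,0]],
    [1,[-24,-47,0],[0,0,0]]
  ]
}}

```text
time_s: 3.05
ee_pos: [0.4073, 0.0434, 0.2057]
eef_rot: [3.142, 0.001, 3.139]
force: [-0.1, 1.0, -0.4]
grip_width: 0.0003
grip_force: 0.0
```

Request:
{"op": "carry_out", "data": {
  "commands": [
    [1,[0,2,50],[0,0,0]],
    [1,[0,0,50],[0,0,0]],
    [1,[0,0,40],[0,0,0]],
    [1,[0,0,18],[0,0,0]],
    [1,[0,0,0],[0,0,0]],
    [1,[0,0,0],[0,0,0]]
  ]
}}

```text
time_s: 3.8
ee_pos: [0.4072, 0.0472, 0.0483]
eef_rot: [3.142, 0.001, 3.141]
force: [0.0, 0.4, 0.4]
grip_width: 0.0003
grip_force: 0.0
```

```bash
python3 - <<'E'
from h import *
print(ctrl.get_obs()["ee_pos"])
d=ctrl.camera("side");cv2.imwrite("pics/side1.png",cv2.resize(d["img"][100:300,140:380],None,fx=3,fy=3))
E
```

```text
[0.4072423  0.04722577 0.04830701]
```

View pics/side1.png

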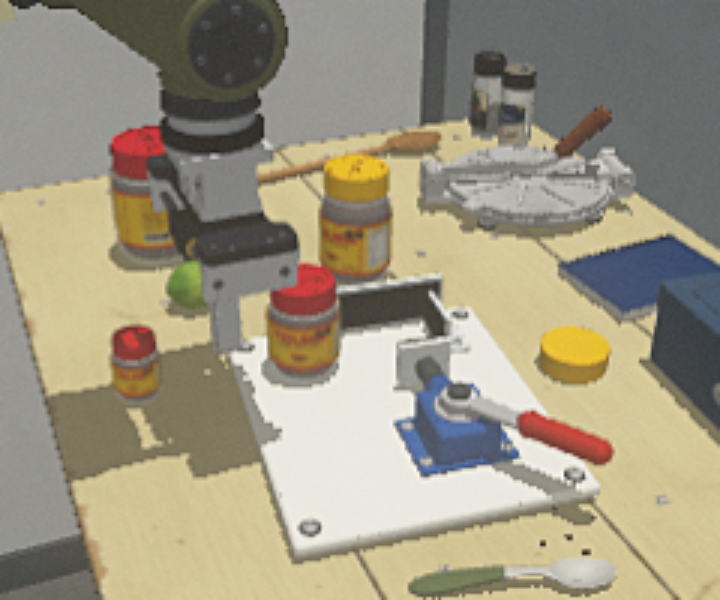

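The shut fingers stand behind the jar, at about (230,330) in the crop. I'll push it along the lane.

Request:
{"op": "carry_out", "data": {
  "commands": [
    [1,[-12,0,2],[0,0,0]],
    [1,[-10,0,0],[0,0,0]],
    [1,[-7,0,0],[0,0,0]],
    [1,[-7,0,0],[0,0,0]],
    [1,[-7,0,0],[0,0,0]],
    [1,[-7,0,0],[0,0,0]],
    [1,[-7,0,0],[0,0,0]],
    [1,[-7,0,0],[0,0,0]],
    [1,[-7,0,0],[0,0,0]],
    [1,[-7,0,0],[0,0,0]]
  ]
}}

```text
time_s: 5.1
ee_pos: [0.4852, 0.0472, 0.0454]
eef_rot: [-3.142, -0.0, -3.141]
force: [-1.3, 1.1, 0.4]
grip_width: 0.0005
grip_force: 0.6
```

Request:
{"op": "carry_out", "data": {
  "commands": [
    [1,[-6,0,0],[0,0,0]],
    [1,[-6,0,0],[0,0,0]],
    [1,[-6,0,0],[0,0,0]],
    [1,[-4,0,0],[0,0,0]],
    [1,[0,0,0],[0,0,0]]
  ]
}}

```text
time_s: 5.72
ee_pos: [0.507, 0.0472, 0.0454]
eef_rot: [3.142, 0.0, -3.141]
force: [0.3, 0.0, 0.0]
grip_width: 0.0004
grip_force: 0.0
```

```bash
python3 - <<'E'
from h import *
o=ctrl.get_obs();print(o["ee_pos"],o["force"])
for c in("side","top"):
    d=ctrl.camera(c)
    print([(np.round(r["at"],3).tolist(),round(r["score"],2)) for r in ctrl.place_of("red_jar",c)])
    if c=="side":cv2.imwrite("pics/side2.png",cv2.resize(d["img"][100:300,140:380],None,fx=3,fy=3))
E
```

```text
[0.50701703 0.04720722 0.04544948] [0.29468811 0.00354915 0.03917077]
[([0.412, 0.327, 0.0], 0.62), ([0.546, 0.04, 0.013], 0.57), ([0.338, 0.081, 0.001], 0.55)]
[([0.418, 0.325, -0.0], 0.7), ([0.584, 0.197, -0.001], 0.29)]
```

View pics/side2.png

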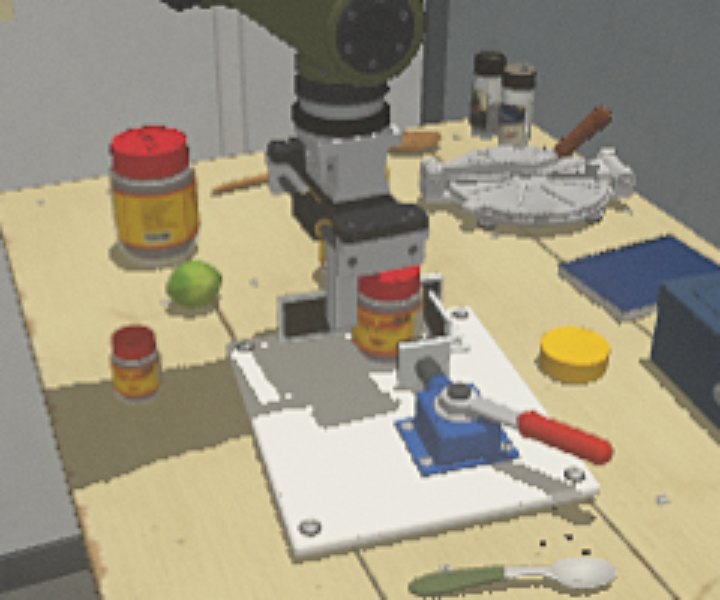

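The jar stands upright in front of the finger (390,310), about 10 to 15 mm short of the stop. I'll push on gently while watching the force.

Request:
{"op": "carry_out", "data": {
  "commands": [
    [1,[-3,0,0],[0,0,0]],
    [1,[-3,0,0],[0,0,0]],
    [1,[-3,0,0],[0,0,0]],
    [1,[-2,0,0],[0,0,0]]
  ]
}}

```text
time_s: 6.42
ee_pos: [0.5179, 0.0472, 0.0454]
eef_rot: [-3.142, -0.0, -3.141]
force: [-1.9, 0.7, 1.3]
grip_width: 0.0006
grip_force: 1.2
```

Request:
{"op": "carry_out", "data": {
  "commands": [
    [1,[-2,0,0],[0,0,0]],
    [1,[-1,0,0],[0,0,0]]
  ]
}}

```text
time_s: 6.68
ee_pos: [0.5208, 0.0472, 0.0454]
eef_rot: [-3.142, -0.0, -3.141]
force: [-3.1, -0.3, 2.0]
grip_width: 0.0005
grip_force: 1.1
```

Request:
{"op": "carry_out", "data": {
  "commands": [
    [1,[-1,0,0],[0,0,0]],
    [1,[-1,0,0],[0,0,0]]
  ]
}}

```text
time_s: 6.92
ee_pos: [0.5225, 0.0472, 0.0454]
eef_rot: [3.142, -0.001, -3.141]
force: [-6.9, 1.0, 5.9]
grip_width: 0.0005
grip_force: 3.6
```

Request:
{"op": "carry_out", "data": {
  "commands": [
    [1,[-1,0,0],[0,0,0]],
    [1,[0,0,0],[0,0,0]],
    [1,[0,0,0],[0,0,0]]
  ]
}}

```text
time_s: 7.3
ee_pos: [0.5227, 0.0473, 0.0454]
eef_rot: [3.142, -0.003, -3.141]
force: [-12.0, 0.3, 7.8]
grip_width: 0.0006
grip_force: 5.5
```

```bash
python3 - <<'E'
from h import *
o=ctrl.get_obs();print(o["ee_pos"],o["force"])
d=ctrl.camera("side")
print([(np.round(r["at"],3).tolist(),round(r["score"],2)) for r in ctrl.place_of("red_jar","side")])
cv2.imwrite("pics/side3.png",cv2.resize(d["img"][160:260,220:350],None,fx=5,fy=5))
E
```

```text
[0.52266367 0.04727988 0.04539636] [-12.00468251   0.33902198   7.78555229]
[([0.337, 0.081, -0.003], 0.9), ([0.409, 0.325, 0.0], 0.77), ([0.56, 0.037, 0.012], 0.61)]
```

View pics/side3.png

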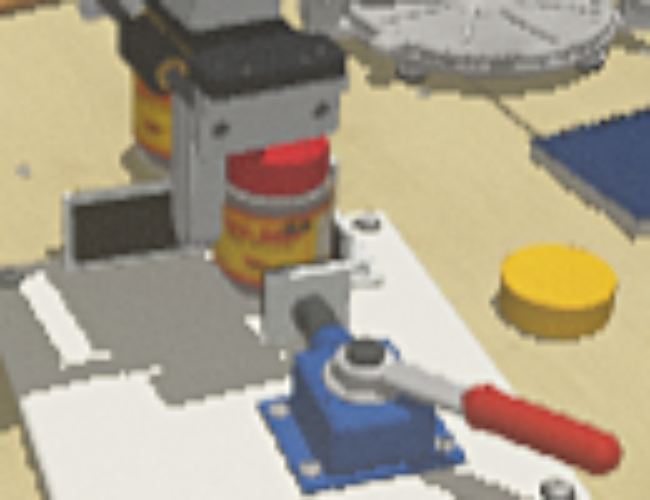

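The jar is against the stop: the force rose to 12 N over the last millimetre, and it stands upright. The lever is still open. I'll retreat, rise and go round to the lever's outer side.

Request:
{"op": "carry_out", "data": {
  "commands": [
    [1,[10,0,0],[0,0,0]],
    [1,[20,0,0],[0,0,0]],
    [1,[0,0,-45],[0,0,0]],
    [1,[0,0,-45],[0,0,0]],
    [1,[0,0,-45],[0,0,0]]
  ]
}}

```text
time_s: 8.02
ee_pos: [0.4934, 0.0472, 0.182]
eef_rot: [-3.142, 0.001, -3.141]
force: [-0.6, 1.0, -0.8]
grip_width: 0.0006
grip_force: 0.0
```

Request:
{"op": "carry_out", "data": {
  "commands": [
    [1,[-27,-38,0],[0,0,0]],
    [1,[-26,-39,0],[0,0,0]],
    [1,[-26,-39,0],[0,0,0]],
    [1,[-26,-39,0],[0,0,0]],
    [1,[-26,-38,0],[0,0,0]],
    [1,[0,0,0],[0,0,-0.18]],
    [1,[0,0,0],[0,0,-0.18]],
    [1,[0,0,0],[0,0,-0.18]],
    [1,[0,0,0],[0,0,0]]
  ]
}}

```text
time_s: 9.15
ee_pos: [0.6247, -0.1458, 0.1804]
eef_rot: [-3.141, 0.0, -2.602]
force: [-0.5, 0.9, -0.9]
grip_width: 0.0004
grip_force: 0.0
```

```bash
python3 - <<'E'
from h import *
o=ctrl.get_obs();print(o["ee_pos"],o["eef_rot"],o["qpos"].round(2) if hasattr(o["qpos"],"round") else o["qpos"])
for c in("top","side"):
    d=ctrl.camera(c)
    for t in("red_jar","lever_grip","lever_pivot"):print(c,t,[(np.round(r["at"],3).tolist(),round(r["score"],2)) for r in ctrl.place_of(t,c)][:3])
E
```

```text
[ 0.62470335 -0.14576709  0.18037336] [-3.14129304e+00  2.27002855e-04 -2.60247740e+00] [-0.29  0.52  1.27 -0.    1.35 -2.4 ]
top red_jar [([0.56, 0.042, 0.018], 0.92), ([0.416, 0.324, -0.0], 0.91)]
top lever_grip [([0.592, -0.166, 0.057], 0.68)]
top lever_pivot [([0.543, -0.088, 0.06], 0.61)]
side red_jar [([0.56, 0.038, 0.014], 0.96), ([0.336, 0.082, -0.001], 0.8), ([0.408, 0.326, 0.001], 0.61)]
side lever_grip [([0.592, -0.167, 0.057], 0.79)]
side lever_pivot [([0.547, -0.091, 0.06], 0.66), ([0.585, 0.2, 0.002], 0.4)]
```

The jar is measured at (0.560, 0.040), within 4 mm of the seat. I'll lower the finger beside the grip.

Request:
{"op": "carry_out", "data": {
  "commands": [
    [1,[0,0,45],[0,0,0]],
    [1,[0,0,45],[0,0,0]],
    [1,[0,0,35],[0,0,0]],
    [1,[0,0,10],[0,0,0]],
    [1,[0,0,0],[0,0,0]]
  ]
}}

```text
time_s: 10.18
ee_pos: [0.625, -0.1459, 0.046]
eef_rot: [-3.141, 0.0, -2.602]
force: [0.2, -1.1, 0.2]
grip_width: 0.0005
grip_force: 0.0
```

Request:
{"op": "carry_out", "data": {
  "commands": [
    [1,[8,0,0],[0,0,0]],
    [1,[8,0,0],[0,0,0]],
    [1,[6,0,0],[0,0,0]],
    [1,[0,0,0],[0,0,0]]
  ]
}}

```text
time_s: 10.68
ee_pos: [0.6057, -0.1575, 0.046]
eef_rot: [-3.141, 0.0, -2.602]
force: [0.7, -0.5, -0.1]
grip_width: 0.0003
grip_force: 0.0
```

Request:
{"op": "carry_out", "data": {
  "commands": [
    [1,[8.9,-1.3,0],[0,0,0.1]],
    [1,[8.9,-1.3,0],[0,0,0.1]],
    [1,[8.9,-1.3,0],[0,0,0.1]],
    [1,[8.9,-1.3,0],[0,0,0.1]],
    [1,[8.9,-1.3,0],[0,0,0.1]],
    [1,[8.9,-1.3,0],[0,0,0.1]],
    [1,[0,0,0],[0,0,0]]
  ]
}}

```text
time_s: 11.55
ee_pos: [0.5575, -0.1796, 0.0457]
eef_rot: [-3.142, -0.0, 3.082]
force: [0.3, -0.0, 0.7]
grip_width: 0.0002
grip_force: 0.0
```

```bash
python3 - <<'E'
from h import *
o=ctrl.get_obs();print(o["ee_pos"],o["force"])
d=ctrl.camera("side");cv2.imwrite("pics/side4.png",cv2.resize(d["img"][140:300,200:380],None,fx=3.75,fy=3.75))
for t in("red_jar","lever_grip","lever_pivot"):print(t,[(np.round(r["at"],3).tolist(),round(r["score"],2)) for r in ctrl.place_of(t,"side")][:3])
E
```

```text
[ 0.55749277 -0.17961226  0.0456676 ] [ 0.32737574 -0.0234867   0.67798242]
red_jar [([0.338, 0.084, -0.002], 0.78), ([0.563, 0.038, 0.015], 0.57), ([0.41, 0.324, -0.001], 0.55)]
lever_grip [([0.537, -0.181, 0.06], 0.87)]
lever_pivot [([0.55, -0.091, 0.06], 0.78)]
```

View pics/side4.png

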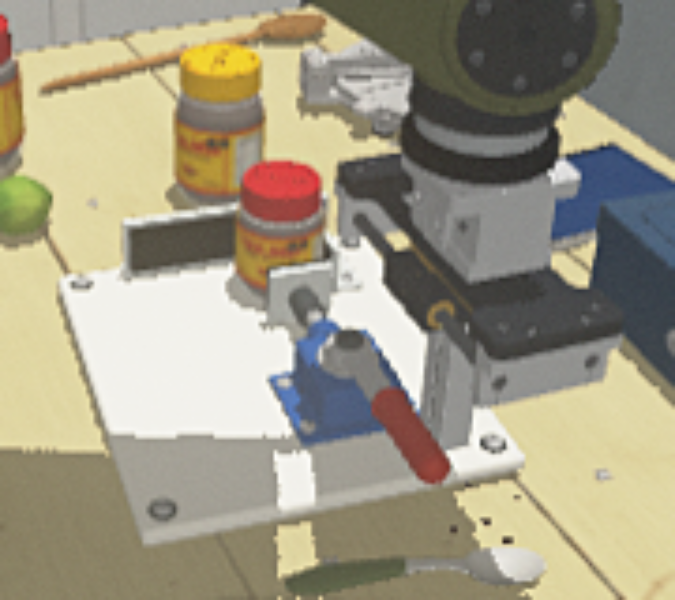

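The finger (450,385) pushes the grip (410,435), the lever is at about 0.7 rad, and the jar stands upright at the stop. I'll carry on.

Request:
{"op": "carry_out", "data": {
  "commands": [
    [1,[8.9,-1.3,0],[0,0,0.1]],
    [1,[8.9,-1.3,0],[0,0,0.1]],
    [1,[8.9,-1.3,0],[0,0,0.1]],
    [1,[8.9,-1.3,0],[0,0,0.1]],
    [1,[8.9,-1.3,0],[0,0,0.1]],
    [1,[8.9,-1.3,0],[0,0,0.1]],
    [1,[8.9,-1.3,0],[0,0,0.1]]
  ]
}}

```text
time_s: 12.62
ee_pos: [0.4977, -0.1665, 0.0454]
eef_rot: [3.141, 0.001, 2.38]
force: [4.4, -1.6, -3.1]
grip_width: 0.0001
grip_force: 2.3
```

Request:
{"op": "carry_out", "data": {
  "commands": [
    [1,[4.4,-0.7,0],[0,0,0.05]],
    [1,[4.4,-0.7,0],[0,0,0.05]]
  ]
}}

```text
time_s: 12.88
ee_pos: [0.4905, -0.1614, 0.0454]
eef_rot: [3.142, 0.001, 2.282]
force: [2.7, -2.8, -3.0]
grip_width: 0.0005
grip_force: 2.5
```

Request:
{"op": "carry_out", "data": {
  "commands": [
    [1,[4.4,-0.7,0],[0,0,0.05]]
  ]
}}

```text
time_s: 13.0
ee_pos: [0.4871, -0.1586, 0.0454]
eef_rot: [-3.142, 0.001, 2.232]
force: [2.8, -4.8, -2.8]
grip_width: 0.0006
grip_force: 2.7
```

Request:
{"op": "carry_out", "data": {
  "commands": [
    [1,[4.4,-0.7,0],[0,0,0.05]],
    [1,[2,0,0],[0,0,0.02]]
  ]
}}

```text
time_s: 13.25
ee_pos: [0.4824, -0.1541, 0.0454]
eef_rot: [-3.141, 0.001, 2.162]
force: [-0.7, -7.6, -1.9]
grip_width: 0.0002
grip_force: 3.0
```

Request:
{"op": "carry_out", "data": {
  "commands": [
    [1,[2,0,0],[0,0,0.02]],
    [1,[1,0,0],[0,0,0.01]]
  ]
}}

```text
time_s: 13.5
ee_pos: [0.4812, -0.1526, 0.0455]
eef_rot: [-3.141, 0.003, 2.133]
force: [3.3, -17.8, -5.6]
grip_width: 0.0003
grip_force: 8.3
```

Request:
{"op": "carry_out", "data": {
  "commands": [
    [1,[1,0,0],[0,0,0.01]],
    [1,[1,0,0],[0,0,0]]
  ]
}}

```text
time_s: 13.75
ee_pos: [0.481, -0.1524, 0.0457]
eef_rot: [3.142, 0.007, 2.123]
force: [8.7, -29.8, -13.5]
grip_width: 0.0005
grip_force: 14.9
```

The finger no longer advances and the force climbs steeply, so the lever is on its hard stop. I'll back off, rise and check.

Request:
{"op": "carry_out", "data": {
  "commands": [
    [1,[-10,0,0],[0,0,0]],
    [1,[-25,0,0],[0,0,0]],
    [1,[0,0,-45],[0,0,0]],
    [1,[0,0,-50],[0,0,0]],
    [1,[0,0,-50],[0,0,0]],
    [1,[-30,-40,0],[0,0,0]],
    [1,[-30,-40,0],[0,0,0]],
    [1,[0,0,0],[0,0,0]]
  ]
}}

```text
time_s: 14.75
ee_pos: [0.4603, -0.2743, 0.1903]
eef_rot: [-3.141, -0.0, 2.12]
force: [0.6, 0.8, -0.1]
grip_width: 0.0004
grip_force: 0.0
```

```bash
python3 - <<'E'
from h import *
o=ctrl.get_obs();print(o["ee_pos"],o["force"])
D=np.load("clamp.npz")
for c in("top","side"):
    d=ctrl.camera(c);cv2.imwrite(f"pics/{c}5.png",cv2.resize(d["img"][140:300,200:380],None,fx=3.75,fy=3.75))
    for t in("red_jar","lever_grip","pressure_foot"):
        for r in ctrl.place_of(t,c)[:3]:
            p=(D["R"].T@(np.array(r["at"])[:2]-D["t"]))*1000
            print(c,t,p.round(1),round(r["score"],2),np.degrees(np.arctan2(p[1]+55,p[0]-30)).round(1) if t=="lever_grip" else "")
E
```

```text
[ 0.46026112 -0.27428818  0.19029369] [ 0.57512993  0.78912284 -0.09079234]
top red_jar [-141.4  341.1] 0.96 
top red_jar [30.4 82.2] 0.73 
top red_jar [-193.8   91.8] 0.48 
top lever_grip [ -40.  -113.5] 0.55 -140.1
top pressure_foot [25.7 30.2] 0.52 
side red_jar [-149.6  341.4] 0.92 
side red_jar [-195.7   93. ] 0.72 
side red_jar [28.6 79.6] 0.65 
side lever_grip [ -42.7 -110.5] 0.74 -142.7
side pressure_foot [28.7 25.6] 0.7
```

View pics/side5.png

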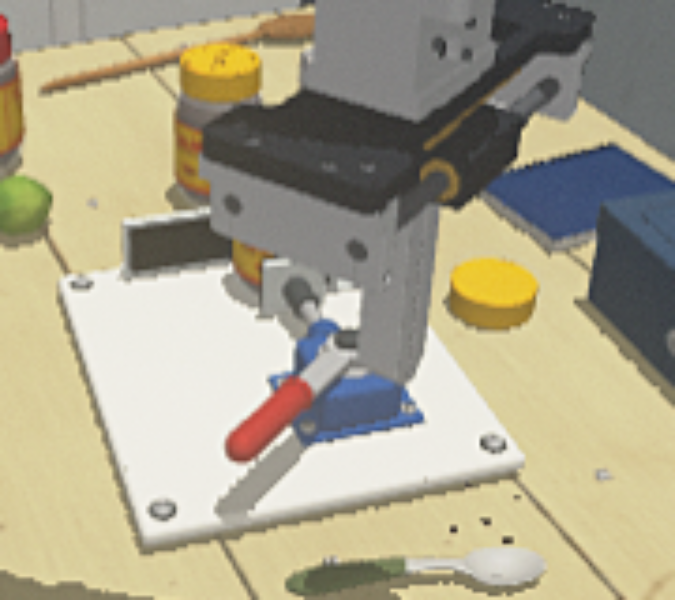

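View pics/top5.png

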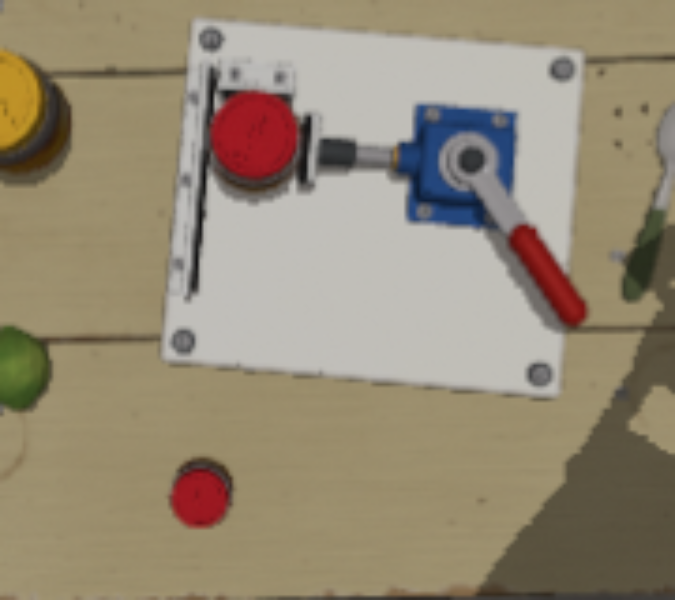

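The jar stands at the stop and fence (255,135), with the foot (310,150) pressed on it. The lever is at about -141° (550,275), which is its closed position, and the gripper is clear. The jar measures (30, 81) mm against the seat at (30, 80).

```bash
python3 -c "
from station import ctrl
print(ctrl.hand_in())"
```

```text
the job is handed in; nothing more can be done
None
```

The red-lidded jar stands at its seat, measured about 1 mm off, with the foot against it and the lever on its stop at about -141°. I handed the job in; it returned no verdict, and I did not measure the foot's force.

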